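# Fit a fresh pre-filter in the solder-fume extractor

## Robot

A 7-joint arm with a two-finger parallel gripper is mounted at the origin on the work surface. World frame = base frame: x ahead of the robot, y to its left, z up, the work surface at z = 0. Lengths are in mm, angles in degrees, forces in N, time in s.
With the tool pointing down it reaches from about 425 to 950 mm from the base axis. Payload 16.7 kg.
Tool frame: the origin (TCP) lies midway between the tips of the shut fingers; the grasp point (between the pads) lies 19 mm behind it; z points along the fingers, y is the line along which they close (so a half turn about z gives the same grasp; the last joint's range is limited). The gripper opens to 94 mm and grips with 3 to 60 N. Pads are 16 mm wide; open, the fingers measure 119 mm over their backs; the gripper's body (75 mm by 177 mm) begins 78 mm behind the grasp point.
Start: joints at [-80.988, 24.414, 4.234, 92.017, -1.954, 63.644, -3.845], TCP at [203.86, 643.44, 205.467] pointing down, gripper open.
Joint ranges: [-163.25, 163.25], [-28.42, 122.38], [-70.27, 78.77], [12.13, 141.07], [-58.53, 238.53], [9.26, 117.41], [-156.51, 156.51]. Speed limits (degrees/s): [108.29, 108.29, 136.94, 136.94, 172.46, 172.46, 172.46].

## Interface

Orientations are given as a 3x3 rotation matrix whose columns are the frame's x, y, z axes.
In Python, from bench import manip gives the robot as it stands.
- The arm moves only by the tool arm_command, never from a script. Its argument "increments" is a list of rows, each an object with "grip": the opening, from 0 (shut) to 1 (fully open); "delta_pos": the shift along the world's x, y, z in shares of 1 m (1.0 is 1 m), a list of three; "dr": the turn, a rotation vector about the world's x, y, z in normalised numbers (1 is 60 degrees), a list of three. In form: [{"grip": grip, "delta_pos": [x, y, z], "dr": [ax, ay, az]}, ...]. A call has 1 to 12 rows; each row is the pose to reach, as a shift and turn from the pose commanded when the call began; what a row does not reach only later rows make up. A row lasts 1/10 s, in which the tool goes at most 50 mm and 8.59 degrees, less where a joint would pass 70% of its speed; a pose out of reach is approached as far as the arm can. A call with a gripper value outside its range is refused whole. The fingers move at their own pace and stop on an object; "grip_force" is the grip in N (left out, the last holds). Time passes only in rows, so rows that repeat a pose let the fingers close. It gives the time, the measured TCP pose, the force, the opening and the grip force at its end, in the units of the state.
- manip.sense(): the state, without advancing time (a new reading comes with each control period).
- manip.grab_frame(name): name is "scene" or "top"; returns (picture, depth): 384x512x3 uint8, red, green, blue; 384x512 float32, mm along the optical axis (not along the pixel's ray), 0 where there is no reading.
- manip.camera_params(name): a dict with "intrinsics" (3x3 intrinsics, pixels), "R" (3x3) and "t" (3): a world point X has camera coordinates R X + t. Camera axes: x right, y down, z forward; pixel columns grow to the right and rows downward; lengths in mm; the calibration is good to about 2 mm. A picture is of the moment at which its call begins. camera_params takes no time and is no camera call.
- manip.close_job(): hands the job in; it is judged then, once.
Trained networks look in the newest picture that a camera, given by its name, has taken for a name from the list of things; names that differ only in an ending like _2 or _b are one class to them, and where a whole thing is asked for, a point or a joint stands for the part that bears it (a point fixed in the world has none). Each returns a list of dicts, best first, with "score" (0 to 1); they miss things now and then, are a little off and sometimes report something else, mostly with a low value. They report only what shows in the picture. A call takes as long as a camera call. They do not tell look-alikes from the thing itself.
- manip.search_frame(camera, query): "rect" ([left, top, right, bottom] as shares, 0 to 1, of the picture: columns of its width, rows of its height, round what is visible of it).
The state is a dict: "clock": time; "joints": joint angles; "joint_velocities": joint speeds; "joint_efforts": joint torques, N m; "position": TCP position; "orientation": TCP orientation; "force": force on the tool from outside, world axes, zero at the start; "wrist_torque": the same for the moment, N m; "opening": finger opening in mm; "gripper_force": force on a finger pad.
Only numpy, scipy, OpenCV 4.12 (cv2) and the standard library are available. Lean on these libraries where they do the work, as an engineer would, in place of code of your own. Each camera call takes 0.05 s, during which the arm holds its last target. There are 200 camera calls.

## Task

Fit the fresh pre-filter (the blue-framed cassette with white pleats) in the solder-fume extractor: lift the paddle latch on its lid to draw the pawl, swing the lid right back until it stands fully open, then lower the cassette level over both locating pins, keeping hold of it until it sits fully home on the bay floor. Leave the lid open, because the main filter goes in on top next, and do not disturb the used filter, the flux bottle or the copper-foil roll beside the extractor.

Things in the scene. Friction and masses are not known exactly. Their poses are not given: they have to be found in the camera images.
- paddle (a joint): angle of the paddle latch on the lid, rad: 0 flat (latched), grows as its outer end is lifted, stop at 0.85. A spring pulls it back (2 N at the lip to start, 7 N at the stop). It draws back the hidden pawl, a block 24 mm wide that hangs 22 mm below the middle of the lid, 134 to 174 mm from the hinge; the pawl clears its keeper at about 0.55, below that the shut lid is locked.
- lid (a joint): angle of the extractor's lid, rad: 0 shut, grows as it swings up and back, stop at 1.83 (leaning back past upright). Stiff friction hinge: it stays wherever it is left, and takes about 7 N at the free edge to raise.
- lip (a point): middle of the top edge of the paddle's finger lip, the bent-up outer end of the paddle: 10 mm thick (y), 100 mm wide (x), standing 26 mm above the paddle's plate, free on both sides. Turns with paddle and lid: x along the lip, z up out of it, -y outward, away from the hinge. With the lid shut it is 207 mm above the table, 167 mm from the hinge.
- paddle_pivot (a point): middle of the paddle's pivot axis, on the lid (turns with the lid, not the paddle); the axis runs along its x. With the lid shut it is 118 mm toward -y and 20.5 mm above lid_hinge. The paddle is a bright steel plate 100 mm wide in a black pan, reaching 54 mm outward (-y) from here. When flat, the lip's top is 49 mm toward -y and 28.5 mm toward z from here.
- lid_hinge (a point): middle of the lid's hinge axis, fixed on the housing, 158 mm above the table. Axes as seat: the hinge runs along x; the shut lid reaches 188 mm from it toward -y and is 12 mm thick; the free edge moves up and then toward +y as it opens.
- lid_edge (a point): middle of the lid's free edge, half way up its thickness, 188 mm from the hinge axis; turns with the lid. The lid is 222 mm wide along x.
- seat (a point): centre of the filter bay's floor, where the middle of the cassette's underside must rest, 108 mm above the table; x along the line of the pins and parallel to the hinge, y toward the hinge, z up. The bay is 200 (x) by 176 (y) mm and 50 deep below the rim; a keeper lug sticks 14 mm in at the middle of the -y rim. The housing is fixed, 200 mm wide (y).
- pin_a (a point): top of one of the two upright steel locating pins on the bay floor, at x = -62 mm of seat: 10 mm thick, 25 mm tall, the last 9 mm tapered.
- pin_b (a point): top of the other pin, the same, at x = +62 mm of seat.
- new_filter: the fresh pre-filter cassette, 0.2 to 0.45 kg, flat on the table: blue frame 165 (x) by 130 (y) by 18 mm, white pleats; origin at the centre of its underside. Through holes of 11.8 mm at x = -62 and +62 mm take the pins (either way round). Black bridge handle along x in the middle: 70 mm long, 10 thick (y), top 48 mm above the underside, bar 12 tall on two posts.
- old_filter: the used cassette, same frame and handle but dark brown pleats, flat on the table; leave it alone. The two cassettes may lie at either of the two places.
- flux_bottle: white plastic flux bottle, 60 mm across and 170 mm tall, standing on the pine soldering board at the far right; origin at the centre of its base.
- foil_roll_a: flat roll of copper foil tape, 84 mm across, 8 mm tall, near the extractor; origin at the centre of its underside.
Mind the look-alikes: they are no part of the job. Leave any red look-alike of the new_filter alone.

How it is judged:
By the outcome, as a careful person would: the job done as asked, in the order asked, and still so for the second after the job is handed in, with the robot touching nothing.
It also fails if it takes over 72 s, if anything falls off the work surface, if the arm or the gripper's body presses on something with over 40 N, if the wrist force passes 120 N, or if a joint passes its speed limit or range.

## Working session

There is one attempt and no reset: what is moved stays moved. The work goes in short steps, Python scripts to look and compute and a tool call to move; the robot and the scene stay as the last step left them, time stands still between calls to the robot, and variables do not carry over. Pictures are saved under pics/ and viewed, at most 10 in all, crops included, and the job is handed in when it is done.

Besides the shell and the picture viewer there is one more tool, called by a JSON object that holds its "method" and its "body", one argument or row to a line. arm_command: Moves the arm, as the interface text tells. Its arguments: {"type":"object","properties":{"increments":{"type":"array"},"grip_force":{"type":"number"}},"required":["increments"]}

```bash
mkdir -p pics; ls; cat > h.py <<'E'
import numpy as np,cv2
from bench import manip
def world(cam,d,us,vs):
    p=manip.camera_params(cam);K=np.array(p["intrinsics"]);R=np.array(p["R"]);t=np.array(p["t"])
    us=np.asarray(us,float);vs=np.asarray(vs,float)
    z=d[vs.astype(int),us.astype(int)]
    c=np.stack([(us-K[0,2])/K[0,0]*z,(vs-K[1,2])/K[1,1]*z,z],-1)
    return (c-t)@R
def proj(cam,X):
    p=manip.camera_params(cam);c=np.array(p["R"])@np.array(X,float)+np.array(p["t"]);q=np.array(p["intrinsics"])@c
    return q[:2]/q[2]
E
python3 - <<'E'
from h import *
for n in("scene","top"):
    im,d=manip.grab_frame(n);cv2.imwrite(f"pics/{n}0.png",im[:,:,::-1]);np.savez(f"{n}0.npz",im=im,d=d)
    p=manip.camera_params(n);print(n,-np.array(p["R"]).T@np.array(p["t"]),np.array(p["R"])[2])
    for q in("new_filter","lip","lid","paddle","old_filter","flux_bottle","foil_roll_a"):
        print(q,[(round(float(r["score"]),2),(np.array(r["rect"])*[512,384,512,384]).round().tolist()) for r in manip.search_frame(n,q)[:3]])
print(manip.sense())
E
```

```text
pics
scene [1327.48004325  227.09081102 1199.72442644] [-0.596435   -0.19868771 -0.77768148]
new_filter [(0.84, [195.0, 188.0, 249.0, 238.0]), (0.7, [179.0, 131.0, 219.0, 168.0]), (0.62, [327.0, 172.0, 381.0, 205.0])]
lip [(0.77, [301.0, 195.0, 325.0, 231.0]), (0.48, [288.0, 189.0, 369.0, 331.0])]
lid [(0.69, [298.0, 186.0, 370.0, 257.0])]
paddle [(0.63, [303.0, 192.0, 325.0, 228.0]), (0.38, [168.0, 223.0, 192.0, 261.0])]
old_filter [(0.7, [140.0, 167.0, 192.0, 211.0])]
flux_bottle []
foil_roll_a [(0.95, [216.0, 258.0, 242.0, 280.0]), (0.26, [196.0, 186.0, 248.0, 236.0])]
top [ 341.00743959  -49.15402859 1503.26300677] [ 0.10970396  0.01877802 -0.99378691]
new_filter [(0.77, [282.0, 171.0, 323.0, 223.0]), (0.77, [158.0, 242.0, 214.0, 297.0]), (0.68, [335.0, 248.0, 393.0, 306.0])]
lip [(0.63, [193.0, 159.0, 216.0, 196.0])]
lid [(0.66, [154.0, 141.0, 227.0, 220.0])]
paddle [(0.61, [193.0, 159.0, 217.0, 194.0]), (0.24, [146.0, 98.0, 229.0, 225.0])]
old_filter [(0.56, [348.0, 184.0, 392.0, 231.0])]
flux_bottle [(0.71, [311.0, 121.0, 333.0, 146.0])]
foil_roll_a [(0.64, [266.0, 131.0, 290.
[... 162 characters left out ...]
cities': array([ 0.00808879, -0.09115229, -0.03244406,  0.13517204, -0.07715392,
       -0.01567044,  0.084414  ]), 'joint_efforts': array([-1.34000798e-03, -9.35445571e+01,  3.66204768e+00, -4.54547739e+01,
       -4.91370424e-02,  1.27900325e-02, -2.57479337e-05]), 'position': array([203.87171649, 643.47901673, 205.50130375]), 'orientation': array([[-9.53289950e-01,  3.02056735e-01, -1.88112616e-06],
       [ 3.02056735e-01,  9.53289948e-01,  6.15155893e-05],
       [ 2.03744567e-05,  5.80739862e-05, -9.99999998e-01]]), 'force': array([ 0.1965266 , -0.33745106,  0.41422432]), 'wrist_torque': array([-0.01990081, -0.05092231,  0.02762751]), 'gripper_force': 0.0, 'opening': 93.87478553769682}
```

View pics/scene0.png

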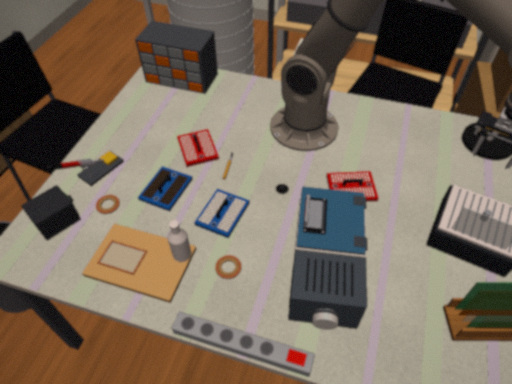

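View pics/top0.png

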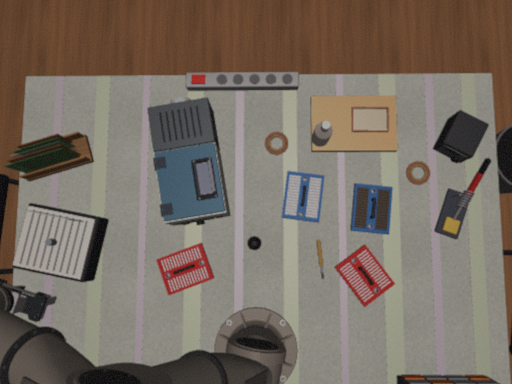

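The scene shows the extractor with its blue lid: the paddle is at top-view (205,178), the hinge knuckles on the left at (160,162) and (167,210), and the free edge on the right. Candidates for the new filter in the top view:
- Blue with white pleats at (304,196)
- Blue with brown pleats at (371,208), which is the used one
- Red look-alikes at (186,268) and (364,275)

I choose (304,196).

```bash
python3 - <<'E'
from h import *
f=np.load("top0.npz");im,d=f["im"],f["d"]
hsv=cv2.cvtColor(im,cv2.COLOR_RGB2HSV)
def box(u0,v0,u1,v1):
    vs,us=np.mgrid[v0:v1,u0:u1];return us.ravel(),vs.ravel()
def rep(n,W,lo,hi):
    m=(W[:,2]>lo)&(W[:,2]<hi);r=cv2.minAreaRect(W[m][:,:2].astype(np.float32));print(n,m.sum(),"z",np.median(W[m][:,2]).round(1),"rect",np.round(r[0],1),np.round(r[1],1),round(r[2],2),"\n",cv2.boxPoints(r).round(0).tolist());return W[m]
def blue(us,vs,s=90):
    h=hsv[vs,us];return (h[:,0]>95)&(h[:,0]<125)&(h[:,1]>s)&(h[:,2]>40)
us,vs=box(148,135,232,226);W=world("top",d,us,vs);b=blue(us,vs);rep("lid",W[b],155,175)
hi=W[(W[:,2]>176)&(W[:,2]<215)];print(len(hi));rep("above",W,176,215); rep("lip",W,197,215)
us,vs=box(278,165,328,228);W=world("top",d,us,vs);rep("newf",W,10,26);rep("handle",W,38,60)
us,vs=box(345,178,397,236);W=world("top",d,us,vs);rep("old",W,10,26)
us,vs=box(262,128,294,158);W=world("top",d,us,vs);rep("foil",W,4,14)
us,vs=box(305,115,338,150);W=world("top",d,us,vs);rep("bottle",W,60,200)
us,vs=box(140,90,250,140);W=world("top",d,us,vs);rep("rear",W,60,300)
c=np.vstack([cv2.resize(im[135:230,145:245],(600,570),interpolation=cv2.INTER_CUBIC)]);c2=cv2.resize(im[165:228,275:328],(200,238))
o=np.zeros((570,800,3),np.uint8);o[:,:600]=c;o[:238,600:]=c2
cv2.imwrite("pics/crop1.png",o[:,:,::-1])
E
```

```text
lid 1468 z 170.6 rect [547.8 206.5] [216.3 188.8] 9.6 
 [[425.0, 282.0], [457.0, 95.0], [670.0, 131.0], [639.0, 318.0]]
839
above 839 z 181.4 rect [547.6 205.6] [213.2 190.9] 9.19 
 [[427.0, 283.0], [458.0, 94.0], [668.0, 128.0], [638.0, 317.0]]
lip 113 z 207.1 rect [561.9 132. ] [101.5  10.6] 10.07 
 [[511.0, 128.0], [513.0, 118.0], [613.0, 136.0], [611.0, 146.0]]
newf 1649 z 19.5 rect [ 521.2 -163.9] [182.9 159. ] 2.45 
 [[426.0, -88.0], [433.0, -247.0], [616.0, -239.0], [609.0, -80.0]]
handle 62 z 49.3 rect [ 519.3 -161.6] [10.3 67.5] 82.33 
 [[485.0, -162.0], [552.0, -171.0], [553.0, -161.0], [487.0, -152.0]]
old 1667 z 19.4 rect [ 478.5 -386.5] [159.4 168.8] 86.3 
 [[389.0, -461.0], [558.0, -471.0], [568.0, -312.0], [399.0, -302.0]]
foil 390 z 7.7 rect [711.7 -76.1] [110.4 106.5] 89.73 
 [[658.0, -131.0], [765.0, -132.0], [765.0, -21.0], [659.0, -21.0]]
bottle 356 z 137.9 rect [ 720.5 -220.3] [58.5 54.8] 58.22 
 [[682.0, -231.0], [728.0, -260.0], [759.0, -210.0], [713.0, -181.0]]
rear 2546 z 158.7 rect [757.9 243.1] [170.4 205.9] 7.0 
 [[661.0, 335.0], [686.0, 131.0], [855.0, 151.0], [830.0, 356.0]]
```

View pics/crop1.png

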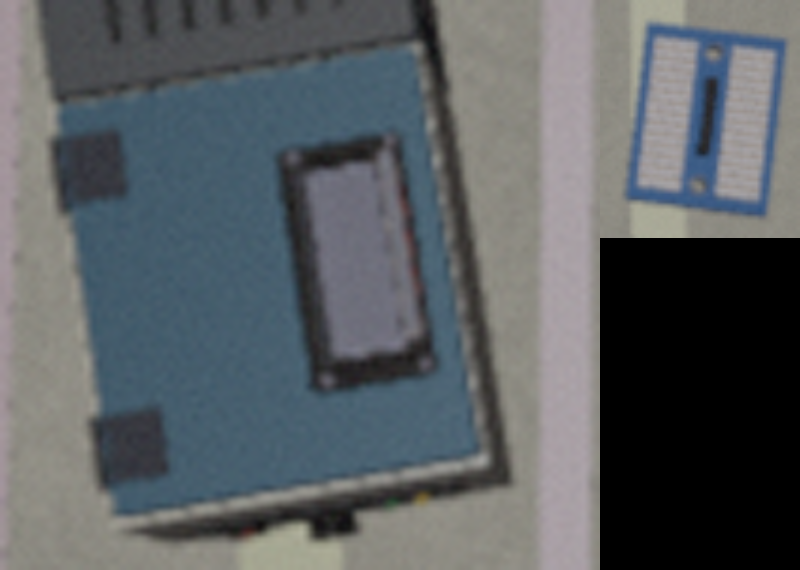

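The crop confirms the white-pleat, blue-frame cassette with both holes in line with the handle. It also shows the paddle lip on the right side of the pan. The lip is at about (562,132), its top at 207 mm, and the housing yaw is about 10°. I'll move above the lip with the fingers closing across it.

Careful with the scale: shifts go in shares of 1 m and turns go in shares of 60 degrees. That gives: -511 mm / 1000 = -0.511, 358 mm / 1000 = 0.358, 27.4 degrees / 60 = 0.4567.

{"method": "arm_command", "body": {
  "increments": [
    {"grip":0.5,"delta_pos":[0,0,0.055],"dr":[0,0,0]},
    {"grip":0.5,"delta_pos":[0.03,-0.043,0.09],"dr":[0,0,0.1333]},
    {"grip":0.5,"delta_pos":[0.358,-0.511,0.055],"dr":[0,0,0.4567]},
    {"grip":0.5,"delta_pos":[0.358,-0.511,0.055],"dr":[0,0,0.4567]},
    {"grip":0.5,"delta_pos":[0.358,-0.511,0.055],"dr":[0,0,0.4567]},
    {"grip":0.5,"delta_pos":[0.358,-0.511,0.055],"dr":[0,0,0.4567]},
    {"grip":0.5,"delta_pos":[0.358,-0.511,0.055],"dr":[0,0,0.4567]},
    {"grip":0.5,"delta_pos":[0.358,-0.511,0.055],"dr":[0,0,0.4567]},
    {"grip":0.5,"delta_pos":[0.358,-0.511,0.055],"dr":[0,0,0.4567]},
    {"grip":0.5,"delta_pos":[0.358,-0.511,0.055],"dr":[0,0,0.4567]},
    {"grip":0.5,"delta_pos":[0.358,-0.511,0.055],"dr":[0,0,0.4567]},
    {"grip":0.5,"delta_pos":[0.358,-0.511,0.055],"dr":[0,0,0.4567]}
  ]
}}

```text
clock: 2.0
position: [513.6, 200.7, 264.5]
orientation: [[-0.985, -0.171, 0.001], [-0.171, 0.985, 0.0], [-0.001, 0.0, -1.0]]
force: [1.4, 1.4, -0.3]
opening: 47.1
gripper_force: 0.0
```

{"method": "arm_command", "body": {
  "increments": [
    {"grip":0.4,"delta_pos":[0,0,0],"dr":[0,0,0]},
    {"grip":0.4,"delta_pos":[0,0,0],"dr":[0,0,0]}
  ]
}}

```text
clock: 2.2
position: [513.2, 201.6, 264.2]
orientation: [[-0.986, -0.168, -0.0], [-0.168, 0.986, 0.0], [0.0, 0.0, -1.0]]
force: [-0.2, 0.6, 0.3]
opening: 38.0
gripper_force: 0.0
```

Converted, -79 mm / 1000 = -0.079, -72 mm / 1000 = -0.072.

{"method": "arm_command", "body": {
  "increments": [
    {"grip":0.4,"delta_pos":[0.025,-0.035,-0.02],"dr":[0,0,0]},
    {"grip":0.4,"delta_pos":[0.0488,-0.0696,-0.03],"dr":[0,0,0]},
    {"grip":0.4,"delta_pos":[0.0488,-0.0696,-0.04],"dr":[0,0,0]},
    {"grip":0.4,"delta_pos":[0.0488,-0.0696,-0.06],"dr":[0,0,0]},
    {"grip":0.4,"delta_pos":[0.0488,-0.0696,-0.072],"dr":[0,0,0]},
    {"grip":0.4,"delta_pos":[0.0488,-0.0696,-0.079],"dr":[0,0,0]},
    {"grip":0.4,"delta_pos":[0.0488,-0.0696,-0.079],"dr":[0,0,0]}
  ]
}}

```text
clock: 2.9
position: [560.9, 133.7, 184.6]
orientation: [[-0.985, -0.172, -0.001], [-0.172, 0.985, -0.0], [0.001, -0.0, -1.0]]
force: [-0.4, -0.5, 0.6]
opening: 37.6
gripper_force: 0.0
```

{"method": "arm_command", "body": {
  "increments": [
    {"grip":0,"delta_pos":[0,0,0],"dr":[0,0,0]},
    {"grip":0,"delta_pos":[0,0,0],"dr":[0,0,0]},
    {"grip":0,"delta_pos":[0,0,0],"dr":[0,0,0]},
    {"grip":0,"delta_pos":[0,0,0],"dr":[0,0,0]},
    {"grip":0,"delta_pos":[0,0,0],"dr":[0,0,0]}
  ],
  "grip_force": 25
}}

```text
clock: 3.4
position: [562.1, 131.2, 185.7]
orientation: [[-0.986, -0.169, 0.001], [-0.169, 0.986, -0.002], [-0.001, -0.002, -1.0]]
force: [1.5, -8.3, 3.5]
opening: 9.8
gripper_force: 25.0
```

```bash
cat > arc.py <<'E'
import numpy as np
a=np.radians(9.75);X=np.array([np.cos(a),np.sin(a)]);Yh=np.array([-np.sin(a),np.cos(a)])
rot=lambda v,f:np.array([v[0]*np.cos(f)+v[1]*np.sin(f),-v[0]*np.sin(f)+v[1]*np.cos(f)])
P=np.array([-118,20.5]);T0=np.array([-49,6.5])
def tcp(phi,lid):return rot(P+rot(T0,phi),lid),phi+lid
def row(s,b):
    (p,t),(q,u)=tcp(*s),tcp(*b);d=p-q;w=-np.degrees(t-u)
    return s,[*(d[0]*Yh).round(1),round(d[1],1)],[*(w*X).round(1),0]
E
python3 - <<'E'
from arc import *
for p in np.arange(.08,.73,.08):print(*row((p,0),(0,0)))
b=(.72,0)
for l in np.arange(.08,.9,.08):print(*row((.72,l),b))
E
```

```text
(np.float64(0.08), 0) [np.float64(-0.1), np.float64(0.7), np.float64(3.9)] [np.float64(-4.5), np.float64(-0.8), 0]
(np.float64(0.16), 0) [np.float64(-0.3), np.float64(1.6), np.float64(7.7)] [np.float64(-9.0), np.float64(-1.6), 0]
(np.float64(0.24), 0) [np.float64(-0.5), np.float64(2.9), np.float64(11.5)] [np.float64(-13.6), np.float64(-2.3), 0]
(np.float64(0.32), 0) [np.float64(-0.8), np.float64(4.5), np.float64(15.1)] [np.float64(-18.1), np.float64(-3.1), 0]
(np.float64(0.4), 0) [np.float64(-1.1), np.float64(6.3), np.float64(18.6)] [np.float64(-22.6), np.float64(-3.9), 0]
(np.float64(0.48000000000000004), 0) [np.float64(-1.4), np.float64(8.4), np.float64(21.9)] [np.float64(-27.1), np.float64(-4.7), 0]
(np.float64(0.5599999999999999), 0) [np.float64(-1.9), np.float64(10.8), np.float64(25.0)] [np.float64(-31.6), np.float64(-5.4), 0]
(np.float64(0.64), 0) [np.float64(-2.3), np.float64(13.4), np.float64(28.0)] [np.float64(-36.1), np.float64(-6.2), 0]
(np.float64(0.72), 0) [np.float64(-2.8), np.float64(16.2), np.float64(30.7)] [np.float64(-40.7), np.float64(-7.0), 0]
(0.72, np.float64(0.
[... 653 characters left out ...]
.0), np.float64(63.0)] [np.float64(-27.1), np.float64(-4.7), 0]
(0.72, np.float64(0.5599999999999999)) [np.float64(-9.1), np.float64(52.9), np.float64(71.2)] [np.float64(-31.6), np.float64(-5.4), 0]
(0.72, np.float64(0.64)) [np.float64(-10.9), np.float64(63.3), np.float64(78.5)] [np.float64(-36.1), np.float64(-6.2), 0]
(0.72, np.float64(0.72)) [np.float64(-12.8), np.float64(74.3), np.float64(85.0)] [np.float64(-40.7), np.float64(-7.0), 0]
(0.72, np.float64(0.7999999999999999)) [np.float64(-14.7), np.float64(85.8), np.float64(90.5)] [np.float64(-45.2), np.float64(-7.8), 0]
(0.72, np.float64(0.88)) [np.float64(-16.8), np.float64(97.7), np.float64(95.1)] [np.float64(-49.7), np.float64(-8.5), 0]
```

Converted, 30.7 mm / 1000 = 0.0307, 28 mm / 1000 = 0.028, -40.7 degrees / 60 = -0.6783.

{"method": "arm_command", "body": {
  "increments": [
    {"grip":0,"delta_pos":[-0.0001,0.0007,0.0039],"dr":[-0.075,-0.0133,0]},
    {"grip":0,"delta_pos":[-0.0003,0.0016,0.0077],"dr":[-0.15,-0.0267,0]},
    {"grip":0,"delta_pos":[-0.0005,0.0029,0.0115],"dr":[-0.2267,-0.0383,0]},
    {"grip":0,"delta_pos":[-0.0008,0.0045,0.0151],"dr":[-0.3017,-0.0517,0]},
    {"grip":0,"delta_pos":[-0.0011,0.0063,0.0186],"dr":[-0.3767,-0.065,0]},
    {"grip":0,"delta_pos":[-0.0014,0.0084,0.0219],"dr":[-0.4517,-0.0783,0]},
    {"grip":0,"delta_pos":[-0.0019,0.0108,0.025],"dr":[-0.5267,-0.09,0]},
    {"grip":0,"delta_pos":[-0.0023,0.0134,0.028],"dr":[-0.6017,-0.1033,0]},
    {"grip":0,"delta_pos":[-0.0028,0.0162,0.0307],"dr":[-0.6783,-0.1167,0]},
    {"grip":0,"delta_pos":[-0.0028,0.0162,0.0307],"dr":[-0.6783,-0.1167,0]},
    {"grip":0,"delta_pos":[-0.0028,0.0162,0.0307],"dr":[-0.6783,-0.1167,0]}
  ]
}}

```text
clock: 4.5
position: [559.1, 148.0, 216.5]
orientation: [[-0.986, -0.127, 0.112], [-0.169, 0.738, -0.653], [0.001, -0.662, -0.749]]
force: [1.2, -7.3, 3.4]
opening: 9.9
gripper_force: 25.0
```

Orientation and position tracked well. Next is the lid.

Converted, 71.2 mm / 1000 = 0.0712, 63 mm / 1000 = 0.063, -4.5 degrees / 60 = -0.075.

{"method": "arm_command", "body": {
  "increments": [
    {"grip":0,"delta_pos":[-0.0009,0.005,0.0118],"dr":[-0.075,-0.0133,0]},
    {"grip":0,"delta_pos":[-0.0019,0.011,0.0232],"dr":[-0.15,-0.0267,0]},
    {"grip":0,"delta_pos":[-0.0031,0.0178,0.0341],"dr":[-0.2267,-0.0383,0]},
    {"grip":0,"delta_pos":[-0.0044,0.0254,0.0444],"dr":[-0.3017,-0.0517,0]},
    {"grip":0,"delta_pos":[-0.0058,0.0339,0.0541],"dr":[-0.3767,-0.065,0]},
    {"grip":0,"delta_pos":[-0.0074,0.043,0.063],"dr":[-0.4517,-0.0783,0]},
    {"grip":0,"delta_pos":[-0.0091,0.0529,0.0712],"dr":[-0.5267,-0.09,0]},
    {"grip":0,"delta_pos":[-0.0091,0.0529,0.0712],"dr":[-0.5267,-0.09,0]},
    {"grip":0,"delta_pos":[-0.0091,0.0529,0.0712],"dr":[-0.5267,-0.09,0]}
  ]
}}

```text
clock: 5.4
position: [549.8, 201.7, 287.8]
orientation: [[-0.986, -0.049, 0.162], [-0.169, 0.279, -0.945], [0.001, -0.959, -0.283]]
force: [-2.1, -2.0, 6.5]
opening: 10.1
gripper_force: 25.0
```

```bash
python3 - <<'E'
from h import *
im,d=manip.grab_frame("scene")
cv2.imwrite("pics/s1.png",cv2.resize(im[60:350,150:480],None,fx=2,fy=2)[:,:,::-1])
print(manip.sense()["joints"])
E
```

```text
[-71.57537572  43.15620525  28.1759567   91.75130978  37.09930294
  97.7437246   45.77113683]
```

View pics/s1.png

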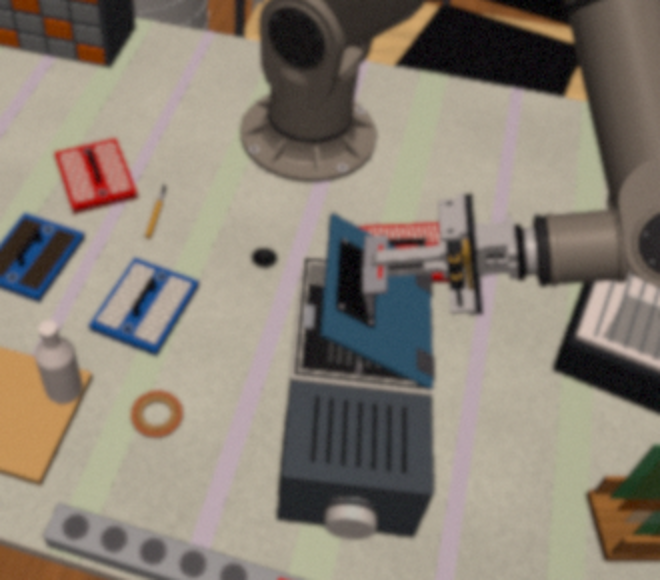

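The lid is at about 0.56 rad and the paddle is drawn. I'll raise it a bit more, let the paddle down while still gripped, release and back off.

```bash
python3 - <<'E'
from arc import *
b=(.72,.56)
for s in [(.72,.66),(.72,.76),(.6,.8),(.46,.8),(.32,.8),(.18,.8),(.08,.8)]:print(*row(s,b))
E
```

```text
(0.72, 0.66) [np.float64(-2.3), np.float64(13.2), np.float64(9.0)] [np.float64(-5.6), np.float64(-1.0), 0]
(0.72, 0.76) [np.float64(-4.7), np.float64(27.1), np.float64(16.7)] [np.float64(-11.3), np.float64(-1.9), 0]
(0.6, 0.8) [np.float64(-4.7), np.float64(27.1), np.float64(19.5)] [np.float64(-6.8), np.float64(-1.2), 0]
(0.46, 0.8) [np.float64(-3.5), np.float64(20.3), np.float64(18.7)] [np.float64(1.1), np.float64(0.2), 0]
(0.32, 0.8) [np.float64(-2.4), np.float64(13.7), np.float64(17.0)] [np.float64(9.0), np.float64(1.6), 0]
(0.18, 0.8) [np.float64(-1.3), np.float64(7.4), np.float64(14.4)] [np.float64(16.9), np.float64(2.9), 0]
(0.08, 0.8) [np.float64(-0.5), np.float64(3.1), np.float64(12.0)] [np.float64(22.6), np.float64(3.9), 0]
```

Converted, 27.1 mm / 1000 = 0.0271, 20.3 mm / 1000 = 0.0203, 22.6 degrees / 60 = 0.3767.

{"method": "arm_command", "body": {
  "increments": [
    {"grip":0,"delta_pos":[-0.0023,0.0132,0.009],"dr":[-0.0933,-0.0167,0]},
    {"grip":0,"delta_pos":[-0.0047,0.0271,0.0167],"dr":[-0.1883,-0.0317,0]},
    {"grip":0,"delta_pos":[-0.0047,0.0271,0.0195],"dr":[-0.1133,-0.02,0]},
    {"grip":0,"delta_pos":[-0.0035,0.0203,0.0187],"dr":[0.0183,0.0033,0]},
    {"grip":0,"delta_pos":[-0.0024,0.0137,0.017],"dr":[0.15,0.0267,0]},
    {"grip":0,"delta_pos":[-0.0013,0.0074,0.0144],"dr":[0.2817,0.0483,0]},
    {"grip":0,"delta_pos":[-0.0005,0.0031,0.012],"dr":[0.3767,0.065,0]},
    {"grip":0,"delta_pos":[-0.0005,0.0031,0.012],"dr":[0.3767,0.065,0]}
  ]
}}

```text
clock: 6.25
position: [549.0, 204.0, 300.4]
orientation: [[-0.986, -0.107, 0.128], [-0.167, 0.636, -0.754], [-0.0, -0.764, -0.645]]
force: [-3.1, 1.1, 4.0]
opening: 10.5
gripper_force: 25.0
```

{"method": "arm_command", "body": {
  "increments": [
    {"grip":0.3,"delta_pos":[0,0,0],"dr":[0,0,0]},
    {"grip":0.3,"delta_pos":[0,0,0],"dr":[0,0,0]},
    {"grip":0.3,"delta_pos":[0,0,0],"dr":[0,0,0]}
  ]
}}

```text
clock: 6.55
position: [549.2, 205.5, 298.8]
orientation: [[-0.985, -0.11, 0.131], [-0.171, 0.627, -0.76], [0.002, -0.771, -0.636]]
force: [-0.0, -0.9, 0.9]
opening: 27.2
gripper_force: 0.0
```

Converted, 130 mm / 1000 = 0.13, -122 mm / 1000 = -0.122, 49.7 degrees / 60 = 0.8283.

{"method": "arm_command", "body": {
  "increments": [
    {"grip":0.3,"delta_pos":[-0.005,0.03,0.025],"dr":[0,0,0]},
    {"grip":0.3,"delta_pos":[-0.009,0.055,0.047],"dr":[0,0,0]},
    {"grip":0.1,"delta_pos":[-0.012,0.06,0.085],"dr":[0.1333,0.0233,0]},
    {"grip":0,"delta_pos":[-0.015,0.04,0.12],"dr":[0.2667,0.045,0]},
    {"grip":0,"delta_pos":[-0.02,0,0.13],"dr":[0.4,0.0683,0]},
    {"grip":0,"delta_pos":[-0.025,-0.04,0.13],"dr":[0.5333,0.0917,0]},
    {"grip":0,"delta_pos":[-0.025,-0.08,0.13],"dr":[0.6667,0.115,0]},
    {"grip":0,"delta_pos":[-0.025,-0.122,0.13],"dr":[0.8283,0.1417,0]},
    {"grip":0,"delta_pos":[-0.025,-0.122,0.11],"dr":[0.8283,0.1417,0]},
    {"grip":0,"delta_pos":[-0.025,-0.122,0.11],"dr":[0.8283,0.1417,0]}
  ]
}}

```text
clock: 7.55
position: [523.7, 80.0, 408.0]
orientation: [[-0.986, -0.166, -0.001], [-0.166, 0.986, 0.001], [0.001, 0.001, -1.0]]
force: [0.2, 0.7, -1.2]
opening: 0.3
gripper_force: 0.0
```

```bash
python3 - <<'E'
from h import *
im,d=manip.grab_frame("scene")
cv2.imwrite("pics/s2.png",cv2.resize(im[100:340,200:480],None,fx=2,fy=2)[:,:,::-1])
s=manip.sense();print(s["position"],s["orientation"],s["joints"])
E
```

```text
[523.80736377  82.35132766 408.60055289] [[-9.85551436e-01 -1.69373023e-01 -1.07062256e-03]
 [-1.69372054e-01  9.85551736e-01 -9.39807475e-04]
 [ 1.21433195e-03 -7.44895065e-04 -9.99998985e-01]] [-46.98272867   2.98094281  33.10386144  95.04192575  -1.60362681
  82.53573066  86.04740637]
```

View pics/s2.png

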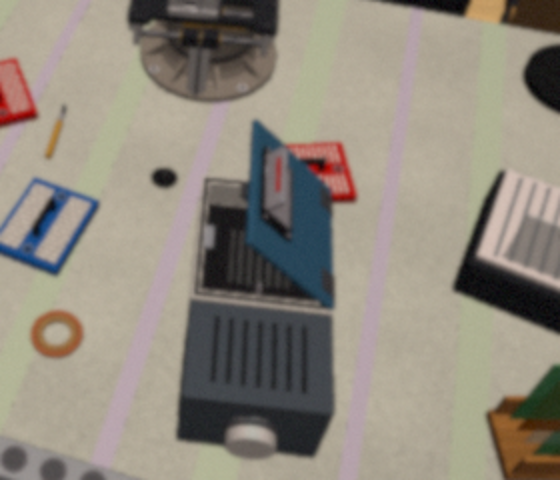

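The lid stands at about 0.8 rad with the paddle flat. I'll lower beside its free edge, off-centre to avoid the pawl, and sweep it back.

{"method": "arm_command", "body": {
  "increments": [
    {"grip":0,"delta_pos":[0,0,-0.05],"dr":[0,0,0]},
    {"grip":0,"delta_pos":[0,0,-0.1],"dr":[0,0,0]},
    {"grip":0,"delta_pos":[0,0,-0.146],"dr":[0,0,0]},
    {"grip":0,"delta_pos":[-0.004,0.024,-0.146],"dr":[0,0,0]},
    {"grip":0,"delta_pos":[-0.008,0.049,-0.146],"dr":[0,0,0]},
    {"grip":0,"delta_pos":[-0.011,0.064,-0.145],"dr":[0,0,0]},
    {"grip":0,"delta_pos":[-0.014,0.079,-0.143],"dr":[0,0,0]},
    {"grip":0,"delta_pos":[-0.016,0.094,-0.141],"dr":[0,0,0]},
    {"grip":0,"delta_pos":[-0.019,0.109,-0.138],"dr":[0,0,0]},
    {"grip":0,"delta_pos":[-0.021,0.124,-0.135],"dr":[0,0,0]},
    {"grip":0,"delta_pos":[-0.024,0.139,-0.132],"dr":[0,0,0]},
    {"grip":0,"delta_pos":[-0.026,0.154,-0.13],"dr":[0,0,0]}
  ]
}}

```text
clock: 8.8
position: [498.4, 238.1, 279.9]
orientation: [[-0.985, -0.172, 0.001], [-0.172, 0.985, -0.001], [-0.001, -0.001, -1.0]]
force: [-0.1, -4.8, 2.8]
opening: 0.5
gripper_force: 2.5
```

Converted, 50 mm / 1000 = 0.05, -2.5 mm / 1000 = -0.0025.

{"method": "arm_command", "body": {
  "increments": [
    {"grip":0,"delta_pos":[-0.0025,0.014,0.001],"dr":[0,0,0]},
    {"grip":0,"delta_pos":[-0.005,0.028,0.002],"dr":[0,0,0]},
    {"grip":0,"delta_pos":[-0.007,0.04,0.002],"dr":[0,0,0]},
    {"grip":0,"delta_pos":[-0.009,0.05,0.002],"dr":[0,0,0]},
    {"grip":0,"delta_pos":[-0.009,0.05,0.002],"dr":[0,0,0]}
  ]
}}

```text
clock: 9.3
position: [488.5, 288.8, 280.6]
orientation: [[-0.985, -0.173, -0.0], [-0.173, 0.985, -0.0], [0.0, -0.0, -1.0]]
force: [-0.1, 0.2, -0.3]
opening: 0.5
gripper_force: 0.0
```

Converted, 12 mm / 1000 = 0.012, 7 mm / 1000 = 0.007.

{"method": "arm_command", "body": {
  "increments": [
    {"grip":0,"delta_pos":[-0.0012,0.007,0],"dr":[0,0,0]},
    {"grip":0,"delta_pos":[-0.002,0.012,0],"dr":[0,0,0]},
    {"grip":0,"delta_pos":[-0.002,0.012,0],"dr":[0,0,0]}
  ]
}}

```text
clock: 9.6
position: [486.8, 299.7, 280.8]
orientation: [[-0.985, -0.171, -0.0], [-0.171, 0.985, -0.0], [0.0, -0.0, -1.0]]
force: [-0.4, 0.4, -0.2]
opening: 0.4
gripper_force: 0.0
```

Converted, 5 mm / 1000 = 0.005, -0.8 mm / 1000 = -0.0008.

{"method": "arm_command", "body": {
  "increments": [
    {"grip":0,"delta_pos":[-0.0008,0.005,0],"dr":[0,0,0]},
    {"grip":0,"delta_pos":[-0.0008,0.005,0],"dr":[0,0,0]}
  ]
}}

```text
clock: 9.8
position: [486.2, 304.6, 281.0]
orientation: [[-0.985, -0.171, 0.0], [-0.171, 0.985, 0.0], [-0.0, 0.0, -1.0]]
force: [0.9, -1.2, -0.4]
opening: 0.8
gripper_force: 0.5
```

Converted, 3 mm / 1000 = 0.003, -0.5 mm / 1000 = -0.0005.

{"method": "arm_command", "body": {
  "increments": [
    {"grip":0,"delta_pos":[-0.0005,0.003,0],"dr":[0,0,0]},
    {"grip":0,"delta_pos":[-0.0005,0.003,0],"dr":[0,0,0]}
  ]
}}

```text
clock: 10.0
position: [485.8, 307.4, 281.1]
orientation: [[-0.985, -0.171, 0.0], [-0.171, 0.985, 0.0], [-0.0, 0.0, -1.0]]
force: [-0.1, -1.8, -1.1]
opening: 0.5
gripper_force: 0.9
```

Converted, 3 mm / 1000 = 0.003, -0.5 mm / 1000 = -0.0005.

{"method": "arm_command", "body": {
  "increments": [
    {"grip":0,"delta_pos":[-0.0005,0.003,0],"dr":[0,0,0]},
    {"grip":0,"delta_pos":[-0.0005,0.003,0],"dr":[0,0,0]}
  ]
}}

```text
clock: 10.2
position: [485.3, 310.5, 281.1]
orientation: [[-0.985, -0.171, 0.0], [-0.171, 0.985, 0.0], [-0.0, 0.0, -1.0]]
force: [0.0, -2.5, -1.2]
opening: -0.2
gripper_force: 1.0
```

Converted, 4 mm / 1000 = 0.004, -0.7 mm / 1000 = -0.0007.

{"method": "arm_command", "body": {
  "increments": [
    {"grip":0,"delta_pos":[-0.0007,0.004,0],"dr":[0,0,0]},
    {"grip":0,"delta_pos":[-0.0007,0.004,0],"dr":[0,0,0]}
  ]
}}

```text
clock: 10.4
position: [485.2, 312.0, 281.1]
orientation: [[-0.986, -0.169, 0.0], [-0.169, 0.986, -0.003], [0.0, -0.003, -1.0]]
force: [1.4, -15.4, 2.9]
opening: 0.3
gripper_force: 7.7
```

Converted, 4 mm / 1000 = 0.004, -0.7 mm / 1000 = -0.0007.

{"method": "arm_command", "body": {
  "increments": [
    {"grip":0,"delta_pos":[-0.0007,0.004,0],"dr":[0,0,0]},
    {"grip":0,"delta_pos":[-0.0007,0.004,0],"dr":[0,0,0]}
  ]
}}

```text
clock: 10.6
position: [485.2, 312.3, 281.0]
orientation: [[-0.986, -0.166, -0.0], [-0.166, 0.986, -0.007], [0.002, -0.007, -1.0]]
force: [0.1, -34.5, 9.7]
opening: 0.6
gripper_force: 17.2
```

The lid is hard against its stop. I'll back off and move toward the filter.

Converted, -480 mm / 1000 = -0.48, -432 mm / 1000 = -0.432, -17 degrees / 60 = -0.2833.

{"method": "arm_command", "body": {
  "increments": [
    {"grip":0,"delta_pos":[0.003,-0.02,0],"dr":[0,0,0]},
    {"grip":0,"delta_pos":[0.008,-0.05,0.02],"dr":[0,0,0]},
    {"grip":0.2,"delta_pos":[0.016,-0.098,0.02],"dr":[0,0,-0.0667]},
    {"grip":0.4,"delta_pos":[0.02,-0.145,0],"dr":[0,0,-0.1333]},
    {"grip":0.5,"delta_pos":[0.024,-0.192,-0.02],"dr":[0,0,-0.2]},
    {"grip":0.5,"delta_pos":[0.028,-0.24,-0.03],"dr":[0,0,-0.2833]},
    {"grip":0.5,"delta_pos":[0.036,-0.288,-0.04],"dr":[0,0,-0.2833]},
    {"grip":0.5,"delta_pos":[0.036,-0.336,-0.05],"dr":[0,0,-0.2833]},
    {"grip":0.5,"delta_pos":[0.036,-0.384,-0.06],"dr":[0,0,-0.2833]},
    {"grip":0.5,"delta_pos":[0.036,-0.432,-0.08],"dr":[0,0,-0.2833]},
    {"grip":0.5,"delta_pos":[0.036,-0.48,-0.1],"dr":[0,0,-0.2833]},
    {"grip":0.5,"delta_pos":[0.036,-0.48,-0.12],"dr":[0,0,-0.2833]}
  ]
}}

```text
clock: 11.8
position: [519.9, -167.5, 161.3]
orientation: [[-0.991, 0.131, 0.003], [0.131, 0.991, -0.002], [-0.003, -0.001, -1.0]]
force: [0.7, 0.1, 0.1]
opening: 47.0
gripper_force: 0.0
```

```bash
python3 - <<'E'
from h import *
s=manip.sense();print(s["position"].round(1),s["orientation"].round(3).tolist())
im,d=manip.grab_frame("top");np.savez("top1.npz",im=im,d=d)
im2,d2=manip.grab_frame("scene");np.savez("scene1.npz",im=im2,d=d2)
o=np.zeros((600,800,3),np.uint8)
c=cv2.resize(im[125:235,125:235],(500,500),interpolation=cv2.INTER_CUBIC);o[:500,:500]=c
c=cv2.resize(im2[150:270,280:380],(300,360),interpolation=cv2.INTER_CUBIC);o[:360,500:]=c
cv2.imwrite("pics/c2.png",o[:,:,::-1])
# filter
f=np.load("top0.npz");im,d=f["im"],f["d"];hsv=cv2.cvtColor(im,cv2.COLOR_RGB2HSV)
vs,us=np.mgrid[160:232,272:335];us=us.ravel();vs=vs.ravel()
W=world("top",d,us,vs);h=hsv[vs,us];b=(h[:,0]>100)&(h[:,0]<120)&(h[:,1]>110)&(W[:,2]>13)&(W[:,2]<24)
r=cv2.minAreaRect(W[b][:,:2].astype(np.float32));print(b.sum(),r)
k=h[:,2]<70;k&=(W[:,2]>30)&(W[:,2]<60);P=W[k][:,:2];print(k.sum(),P.mean(0),W[k][:,2].mean(),cv2.fitLine(P.astype(np.float32),cv2.DIST_L2,0,.01,.01).ravel())
E
```

```text
[ 519.9 -167.5  161.3] [[-0.991, 0.131, 0.003], [0.131, 0.991, -0.002], [-0.003, -0.001, -1.0]]
410 ((518.3684692382812, -163.1142578125), (125.6497802734375, 161.77468872070312), 82.78807067871094)
46 [ 518.02570258 -162.49551011] 49.006060682142056 [ 9.9112427e-01 -1.3293864e-01  5.1802570e+02 -1.6249551e+02]
```

View pics/c2.png

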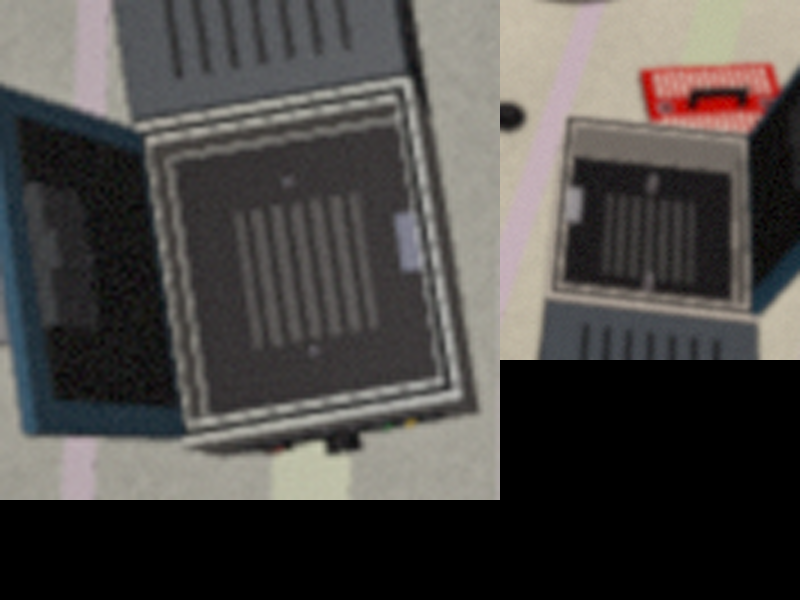

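The lid stands fully open and the bay shows both pins, at top-crop (289,181) and (313,351), with the keeper at (408,240). I'll locate the pins to sub-pixel accuracy.

{"method": "arm_command", "body": {
  "increments": [
    {"grip":0.4,"delta_pos":[0,0,0],"dr":[0,0,0]}
  ]
}}

```text
clock: 12.0
position: [520.3, -161.1, 161.5]
orientation: [[-0.992, 0.124, 0.0], [0.124, 0.992, 0.0], [-0.0, 0.0, -1.0]]
force: [0.2, 0.3, 0.8]
opening: 42.0
gripper_force: 0.0
```

```bash
cat >> h.py <<'E'
def ray(cam,u,v,z):
    p=manip.camera_params(cam);K=np.array(p["intrinsics"]);R=np.array(p["R"]);t=np.array(p["t"])
    o=-R.T@t;dv=R.T@np.linalg.inv(K)@[u,v,1];return o+dv*(z-o[2])/dv[2]
def blob(im,u,v,r=4):
    g=cv2.cvtColor(im,cv2.COLOR_RGB2GRAY).astype(float)
    ui,vi=int(round(u)),int(round(v));w=g[vi-r:vi+r+1,ui-r:ui+r+1];w=np.clip(w-np.percentile(w,70)-4,0,None)
    y,x=np.mgrid[vi-r:vi+r+1,ui-r:ui+r+1];return (w*x).sum()/w.sum(),(w*y).sum()/w.sum()
E
python3 - <<'E'
from h import *
S={n:np.load(n+"1.npz") for n in("top","scene")}
for n,pts,z in(("top",[(188.2,164.3),(193.6,201.9)],131),("scene",[(331,211),(329.8,243)],124)):
    im,d=S[n]["im"],S[n]["d"];q=[]
    g=cv2.cvtColor(im,cv2.COLOR_RGB2GRAY)
    for u,v in pts:
        b=blob(im,u,v,3);w=ray(n,*b,z);q.append(w);print(n,np.round(b,2),w.round(1));print(g[int(v)-4:int(v)+5,int(u)-4:int(u)+6]);
        print(world(n,d,*[a.ravel() for a in np.mgrid[int(u)-2:int(u)+4,int(v)-2:int(v)+4]])[:,2].round().astype(int).reshape(6,6).T)
    dq=q[0]-q[1];print("mid",(q[0]+q[1])/2,"dist",np.hypot(*dq[:2]),"yaw",np.degrees(np.arctan2(dq[1],dq[0])))
# rim fit
im,d=S["top"]["im"],S["top"]["d"];vs,us=np.mgrid[138:226,150:235];W=world("top",d,us.ravel(),vs.ravel())
for lo,hi in((104,112),):
    m=(W[:,2]>lo)&(W[:,2]<hi);print(m.sum(),np.median(W[m,2]),cv2.minAreaRect(W[m][:,:2].astype(np.float32)))
print(manip.sense()["position"])
E
```

```text
top [187.83 164.47] [608.5 218.  131. ]
[[52 54 52 49 51 55 51 58 49 54]
 [49 50 49 54 53 54 53 54 59 53]
 [51 54 54 52 48 51 56 55 55 51]
 [52 53 59 54 59 63 50 57 52 54]
 [53 51 58 77 82 68 55 57 51 53]
 [52 53 54 76 80 69 58 53 55 56]
 [54 54 50 62 59 56 50 57 54 50]
 [57 52 51 54 54 55 50 54 55 53]
 [53 52 53 52 54 51 54 53 56 63]]
[[111 115 106 106 106 115]
 [106 109 124 112 107 106]
 [113 142 137 127 106 110]
 [109 130 127 128 118 109]
 [106 112 120 117 111 107]
 [107 108 106 108 110 110]]
top [193.48 201.23] [488.3 197.2 131. ]
[[88 85 64 59 79 88 73 59 75 86]
 [81 88 70 57 79 85 71 54 66 74]
 [76 79 67 56 60 69 66 52 58 61]
 [63 63 58 51 56 58 56 54 57 54]
 [50 58 59 52 84 78 62 57 58 56]
 [56 51 54 60 79 81 66 55 53 57]
 [58 54 56 55 68 63 56 52 54 55]
 [54 50 53 50 53 57 59 57 49 59]
 [53 56 56 57 55 56 56 53 57 56]]
[[109 107 108 112 111 110]
 [109 109 107 109 106 113]
 [113 104 137 135 124 112]
 [106 108 132 128 128 112]
 [113 112 124 123 118 111]
 [115 113 102 108 106 111]]
mid [548.39683439 207.59144704 131.        ] dist 122.07094936115591 yaw 9.792628099642624
scene [
[... 644 characters left out ...]
 56  44  55  58]
 [ 41  40  51  74  91  88  57  43  55  53]
 [ 34  36  50  72  88  86  59  38  40  49]
 [ 25  33  56  73  84  79  53  29  36  36]
 [ 37  43  60  74  82  72  51  32  26  26]
 [ 65  68  76  86  85  73  53  39  36  32]
 [100 108 110 107  99  85  75  64  59  55]]
[[104 104 106 108 107 103]
 [109 108 133 134 108 110]
 [110 124 129 127 108 109]
 [109 124 128 127 106 107]
 [107 118 120 119 109 110]
 [108 110 113 114 107 107]]
mid [550.50426807 206.46436345 124.        ] dist 122.9005488502168 yaw -170.1531561506399
2260 109.09757012082989 ((561.3048095703125, 205.13034057617188), (254.89035034179688, 189.59718322753906), 9.910656929016113)
[ 520.31637287 -161.1466273   161.47906319]
```

Pin midpoint is about (548,207) with yaw 9.8°, and the filter is at about (518,-163). Grasping the handle now.

Converted, -138 mm / 1000 = -0.138, -1.5 mm / 1000 = -0.0015.

{"method": "arm_command", "body": {
  "increments": [
    {"grip":0.4,"delta_pos":[-0.002,-0.0015,-0.04],"dr":[0,0,0]},
    {"grip":0.4,"delta_pos":[-0.002,-0.0015,-0.08],"dr":[0,0,0]},
    {"grip":0.4,"delta_pos":[-0.002,-0.0015,-0.11],"dr":[0,0,0]},
    {"grip":0.4,"delta_pos":[-0.002,-0.0015,-0.128],"dr":[0,0,0]},
    {"grip":0.4,"delta_pos":[-0.002,-0.0015,-0.138],"dr":[0,0,0]},
    {"grip":0.4,"delta_pos":[-0.002,-0.0015,-0.138],"dr":[0,0,0]},
    {"grip":0,"delta_pos":[-0.002,-0.0015,-0.138],"dr":[0,0,0]},
    {"grip":0,"delta_pos":[-0.002,-0.0015,-0.138],"dr":[0,0,0]},
    {"grip":0,"delta_pos":[-0.002,-0.0015,-0.138],"dr":[0,0,0]},
    {"grip":0,"delta_pos":[-0.002,-0.0015,-0.138],"dr":[0,0,0]},
    {"grip":0,"delta_pos":[-0.002,-0.0015,-0.138],"dr":[0,0,0]},
    {"grip":0,"delta_pos":[-0.002,-0.0015,-0.138],"dr":[0,0,0]}
  ],
  "grip_force": 35
}}

```text
clock: 13.2
position: [518.4, -163.3, 23.7]
orientation: [[-0.992, 0.125, 0.001], [0.125, 0.992, 0.0], [-0.001, 0.0, -1.0]]
force: [-1.5, 1.5, 10.0]
opening: 9.5
gripper_force: 35.0
```

Converted, 190 mm / 1000 = 0.19, 150 mm / 1000 = 0.15.

{"method": "arm_command", "body": {
  "increments": [
    {"grip":0,"delta_pos":[0,0,0.01],"dr":[0,0,0]},
    {"grip":0,"delta_pos":[0,0,0.03],"dr":[0,0,0]},
    {"grip":0,"delta_pos":[0,0,0.07],"dr":[0,0,0]},
    {"grip":0,"delta_pos":[0,0,0.11],"dr":[0,0,0]},
    {"grip":0,"delta_pos":[0,0,0.15],"dr":[0,0,0]},
    {"grip":0,"delta_pos":[0,0,0.19],"dr":[0,0,0]},
    {"grip":0,"delta_pos":[0,0,0.19],"dr":[0,0,0]}
  ]
}}

```text
clock: 13.9
position: [519.8, -164.4, 218.0]
orientation: [[-0.992, 0.125, 0.007], [0.125, 0.992, 0.0], [-0.007, 0.001, -1.0]]
force: [-0.4, 0.1, -4.9]
opening: 9.8
gripper_force: 35.0
```

Converted, 370 mm / 1000 = 0.37, 345 mm / 1000 = 0.345, 17 degrees / 60 = 0.2833.

{"method": "arm_command", "body": {
  "increments": [
    {"grip":0,"delta_pos":[0,0.03,0.02],"dr":[0,0,0.0333]},
    {"grip":0,"delta_pos":[0.003,0.07,0.025],"dr":[0,0,0.0667]},
    {"grip":0,"delta_pos":[0.006,0.11,0.025],"dr":[0,0,0.1]},
    {"grip":0,"delta_pos":[0.01,0.15,0.025],"dr":[0,0,0.1333]},
    {"grip":0,"delta_pos":[0.014,0.19,0.025],"dr":[0,0,0.1667]},
    {"grip":0,"delta_pos":[0.018,0.23,0.025],"dr":[0,0,0.2]},
    {"grip":0,"delta_pos":[0.022,0.27,0.025],"dr":[0,0,0.2333]},
    {"grip":0,"delta_pos":[0.026,0.31,0.015],"dr":[0,0,0.2667]},
    {"grip":0,"delta_pos":[0.029,0.345,0.005],"dr":[0,0,0.2833]},
    {"grip":0,"delta_pos":[0.03,0.37,-0.005],"dr":[0,0,0.2833]},
    {"grip":0,"delta_pos":[0.03,0.37,-0.005],"dr":[0,0,0.2833]},
    {"grip":0,"delta_pos":[0.03,0.37,-0.005],"dr":[0,0,0.2833]}
  ]
}}

```text
clock: 15.1
position: [547.5, 206.0, 207.2]
orientation: [[-0.985, -0.17, -0.001], [-0.17, 0.985, -0.002], [0.001, -0.001, -1.0]]
force: [-0.3, -1.5, -3.7]
opening: 9.6
gripper_force: 35.0
```

```bash
python3 - <<'E'
from h import *
s=manip.sense();print(s["position"].round(1),s["orientation"].round(4).tolist(),s["force"],s["wrist_torque"])
im,d=manip.grab_frame("top");np.savez("top2.npz",im=im,d=d)
im2,d2=manip.grab_frame("scene");np.savez("scene2.npz",im=im2,d=d2)
T=s["position"];print("tcp px",proj("top",T),proj("scene",T))
o=np.zeros((600,800,3),np.uint8)
u,v=proj("top",T).astype(int);print(u,v)
o[:480,:400]=cv2.resize(im[v-48:v+48,u-40:u+40],(400,480),interpolation=cv2.INTER_CUBIC)
u,v=proj("scene",T).astype(int);print(u,v)
o[:480,400:]=cv2.resize(im2[v-48:v+48,u-40:u+40],(400,480),interpolation=cv2.INTER_CUBIC)
cv2.imwrite("pics/c3.png",o[:,:,::-1])
E
```

```text
[547.5 206.  207.2] [[-0.9854, -0.1704, -0.0009], [-0.1704, 0.9854, -0.0016], [0.0012, -0.0014, -1.0]] [-0.27704387 -1.47989603 -3.72094763] [-0.01275927  0.00210289  0.03240445]
tcp px [186.60155335 179.3155863 ] [333.49843776 209.14067526]
186 179
333 209
```

View pics/c3.png

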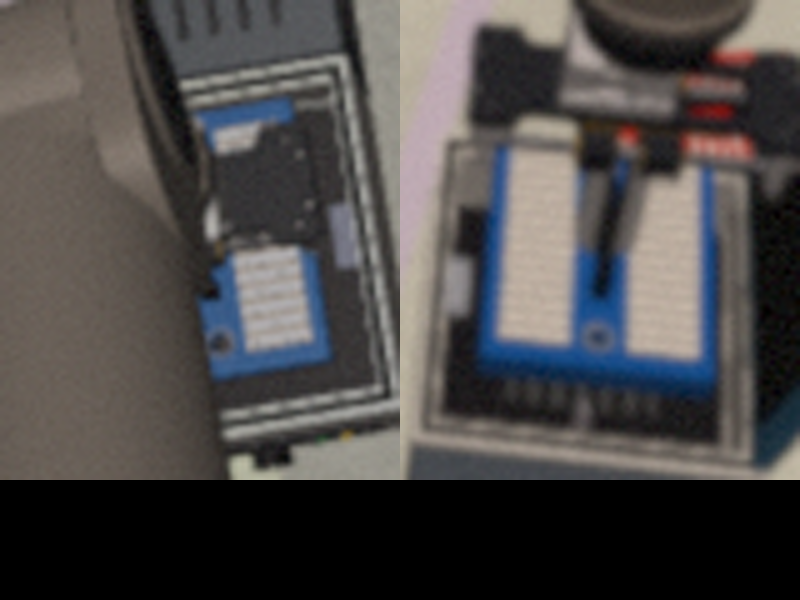

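Both holes I need are visible: hole A in the top view at about (190,199) and hole B in the scene view at about (332.6,228). I'll compare them with the pins camera by camera.

```bash
python3 - <<'E'
from h import *
gr=lambda f:cv2.cvtColor(np.load(f)["im"],cv2.COLOR_RGB2GRAY)
def model(cam,c,z): return proj(cam,[c[0],c[1],z])
g=gr("top2.npz");print(g[194:206,185:198]);g2=gr("scene2.npz");print(g2[221:236,325:341])
s=gr("scene1.npz");print(s[232:254,322:338]);print(gr("scene1.npz")[202:222,323:339])
a=np.radians(9.8);X=np.array([np.cos(a),np.sin(a)])
T=np.array([547.5,206.]);S=np.array([548,207.])
print("pred holeA top",proj("top",[*(T-62*X),201.5]),"pred holeB scene",proj("scene",[*(T+62*X),201.5]))
for n in("top","scene"):
  for sg in(-1,1):
    for z in(108,124,133):print(n,"pin",sg,z,proj(n,[*(S+sg*62*X),z]).round(2))
print("jac top dx,dy",proj("top",[557.5,206,131])-proj("top",[547.5,206,131]),"scene",proj("scene",[557.5,206,131])-proj("scene",[547.5,206,131]),proj("scene",[547.5,216,131])-proj("scene",[547.5,206,131]))
E
```

```text
[[ 47  65  84  87  85  88  84  86  92 128 154 154 149]
 [ 50  61  82  89  87  89  89  86  88 120 155 167 170]
 [ 47  55  74  93  96 100  97  90  87 119 157 171 172]
 [ 45  58  85  94  86  87 100 100  88 110 147 161 160]
 [ 49  48  89  82  58  65  92 101  92 104 141 162 163]
 [ 53  49  73  60  54  60  74  99  91  99 148 167 157]
 [ 52  49  67  57  50  63  75  92  92  93 138 148 137]
 [ 57  53  69  81  84  82  90  93  85  87 109 112 106]
 [ 57  51  58  89  94  95  92  95  89  86  86  87  90]
 [ 54  50  52  77  88  89  89  89  85  87  87  86  89]
 [ 62  55  47  72  85  90  92  88  88  88  89  87  83]
 [ 59  52  52  70  81  85  83  77  70  70  69  64  56]]
[[173 158 124  91  69  64  63  57  60  57  66  74  99 134 167 180]
 [177 161 127  89  69  70  68  66  67  65  65  77  95 130 161 171]
 [170 153 120  87  70  72  70  70  70  71  71  77  97 131 163 174]
 [172 153 115  86  73  74  77  80  77  74  72  76  98 132 164 178]
 [179 158 119  88  81  88  94  91  90  83  78  76  96 131 162 171]
 [168 151 117  87  91  97 101  99  96  92  88  82 100 136 165 175]
 [172 152 118  88  92  99  86  77  80
[... 3244 characters left out ...]
58]
 [ 44  56  58  52  39  49  57  63  46  45  50  59  56  44  44  55]
 [ 46  55  61  52  38  44  55  59  45  42  54  58  53  42  41  56]]
pred holeA top [189.96404355 199.36703541] pred holeB scene [332.68209609 227.72290393]
top pin -1 108 [194.94 202.38]
top pin -1 124 [194.09 201.87]
top pin -1 133 [193.6  201.57]
top pin 1 108 [189.28 165.64]
top pin 1 124 [188.37 164.72]
top pin 1 133 [187.85 164.19]
scene pin -1 108 [330.12 212.74]
scene pin -1 124 [330.77 209.71]
scene pin -1 133 [331.14 207.97]
scene pin 1 108 [328.85 245.73]
scene pin 1 124 [329.53 242.83]
scene pin 1 133 [329.91 241.18]
jac top dx,dy [ 0.06141179 -3.05387159] scene [-0.66529678  2.58377411] [3.24852281 0.81057949]
```

The averaged comparison calls for about (-0.7, 0) mm. Descending to just above the pin tips.

Converted, -46 mm / 1000 = -0.046, -38 mm / 1000 = -0.038.

{"method": "arm_command", "body": {
  "increments": [
    {"grip":0,"delta_pos":[-0.0007,0,-0.01],"dr":[0,0,0]},
    {"grip":0,"delta_pos":[-0.0007,0,-0.025],"dr":[0,0,0]},
    {"grip":0,"delta_pos":[-0.0007,0,-0.038],"dr":[0,0,0]},
    {"grip":0,"delta_pos":[-0.0007,0,-0.046],"dr":[0,0,0]},
    {"grip":0,"delta_pos":[-0.0007,0,-0.046],"dr":[0,0,0]},
    {"grip":0,"delta_pos":[-0.0007,0,-0.046],"dr":[0,0,0]}
  ]
}}

```text
clock: 15.8
position: [547.3, 206.5, 162.0]
orientation: [[-0.985, -0.171, 0.0], [-0.171, 0.985, -0.0], [-0.0, -0.0, -1.0]]
force: [0.6, 0.1, -2.8]
opening: 9.6
gripper_force: 35.0
```

Converted, -9 mm / 1000 = -0.009, -6 mm / 1000 = -0.006.

{"method": "arm_command", "body": {
  "increments": [
    {"grip":0,"delta_pos":[-0.0005,-0.0003,-0.003],"dr":[0,0,0]},
    {"grip":0,"delta_pos":[-0.0005,-0.0003,-0.006],"dr":[0,0,0]},
    {"grip":0,"delta_pos":[-0.0005,-0.0003,-0.009],"dr":[0,0,0]},
    {"grip":0,"delta_pos":[-0.0005,-0.0003,-0.009],"dr":[0,0,0]}
  ]
}}

```text
clock: 16.2
position: [546.5, 206.3, 152.7]
orientation: [[-0.985, -0.171, -0.0], [-0.171, 0.985, -0.0], [0.0, -0.0, -1.0]]
force: [-0.1, 0.6, -2.3]
opening: 9.4
gripper_force: 35.0
```

Converted, -4 mm / 1000 = -0.004, -2 mm / 1000 = -0.002.

{"method": "arm_command", "body": {
  "increments": [
    {"grip":0,"delta_pos":[0,0,-0.002],"dr":[0,0,0]},
    {"grip":0,"delta_pos":[0,0,-0.004],"dr":[0,0,0]},
    {"grip":0,"delta_pos":[0,0,-0.004],"dr":[0,0,0]}
  ]
}}

```text
clock: 16.5
position: [546.6, 206.3, 148.8]
orientation: [[-0.985, -0.171, -0.0], [-0.171, 0.985, -0.0], [0.0, -0.0, -1.0]]
force: [0.3, 0.5, -2.8]
opening: 9.6
gripper_force: 35.0
```

{"method": "arm_command", "body": {
  "increments": [
    {"grip":0,"delta_pos":[0,0,-0.003],"dr":[0,0,0]},
    {"grip":0,"delta_pos":[0,0,-0.006],"dr":[0,0,0]},
    {"grip":0,"delta_pos":[0,0,-0.006],"dr":[0,0,0]}
  ]
}}

```text
clock: 16.8
position: [546.5, 206.2, 142.6]
orientation: [[-0.985, -0.171, -0.0], [-0.171, 0.985, -0.0], [0.0, -0.0, -1.0]]
force: [-0.1, 0.7, -3.2]
opening: 9.7
gripper_force: 35.0
```

Converted, -6 mm / 1000 = -0.006, -3 mm / 1000 = -0.003.

{"method": "arm_command", "body": {
  "increments": [
    {"grip":0,"delta_pos":[0,0,-0.003],"dr":[0,0,0]},
    {"grip":0,"delta_pos":[0,0,-0.006],"dr":[0,0,0]},
    {"grip":0,"delta_pos":[0,0,-0.006],"dr":[0,0,0]}
  ]
}}

```text
clock: 17.1
position: [546.5, 206.3, 136.6]
orientation: [[-0.985, -0.171, -0.0], [-0.171, 0.985, -0.0], [0.0, -0.0, -1.0]]
force: [-0.3, -0.1, -3.0]
opening: 9.8
gripper_force: 35.0
```

Converted, -4 mm / 1000 = -0.004, -2 mm / 1000 = -0.002.

{"method": "arm_command", "body": {
  "increments": [
    {"grip":0,"delta_pos":[0,0,-0.002],"dr":[0,0,0]},
    {"grip":0,"delta_pos":[0,0,-0.004],"dr":[0,0,0]},
    {"grip":0,"delta_pos":[0,0,-0.004],"dr":[0,0,0]}
  ]
}}

```text
clock: 17.4
position: [546.6, 206.3, 132.8]
orientation: [[-0.985, -0.171, -0.0], [-0.171, 0.985, -0.0], [0.0, -0.0, -1.0]]
force: [0.1, -0.2, -3.0]
opening: 9.4
gripper_force: 35.0
```

Converted, -2 mm / 1000 = -0.002.

{"method": "arm_command", "body": {
  "increments": [
    {"grip":0,"delta_pos":[0,0,-0.002],"dr":[0,0,0]},
    {"grip":0,"delta_pos":[0,0,-0.002],"dr":[0,0,0]}
  ]
}}

```text
clock: 17.6
position: [546.9, 206.3, 131.7]
orientation: [[-0.985, -0.171, 0.0], [-0.171, 0.985, 0.001], [-0.001, 0.0, -1.0]]
force: [-4.6, -0.9, 8.4]
opening: 9.7
gripper_force: 35.0
```

The floor contact came at exactly the expected height. Releasing and withdrawing.

Converted, 230 mm / 1000 = 0.23, 220 mm / 1000 = 0.22.

{"method": "arm_command", "body": {
  "increments": [
    {"grip":0.05,"delta_pos":[0,0,0.0005],"dr":[0,0,0]},
    {"grip":0.3,"delta_pos":[0,0,0.0005],"dr":[0,0,0]},
    {"grip":0.3,"delta_pos":[0,0,0.0005],"dr":[0,0,0]},
    {"grip":0.3,"delta_pos":[0,0,0.0005],"dr":[0,0,0]},
    {"grip":0.3,"delta_pos":[0,0,0.02],"dr":[0,0,0]},
    {"grip":0.3,"delta_pos":[0,0,0.06],"dr":[0,0,0]},
    {"grip":0.3,"delta_pos":[0,0,0.11],"dr":[0,0,0]},
    {"grip":0.3,"delta_pos":[0,0,0.16],"dr":[0,0,0]},
    {"grip":0.3,"delta_pos":[0,-0.05,0.19],"dr":[0,0,0]},
    {"grip":0.3,"delta_pos":[-0.02,-0.1,0.21],"dr":[0,0,0]},
    {"grip":0.3,"delta_pos":[-0.04,-0.145,0.22],"dr":[0,0,0]},
    {"grip":0.3,"delta_pos":[-0.06,-0.19,0.23],"dr":[0,0,0]}
  ]
}}

```text
clock: 18.8
position: [492.2, 28.4, 358.5]
orientation: [[-0.985, -0.171, 0.001], [-0.171, 0.985, 0.0], [-0.001, 0.0, -1.0]]
force: [1.1, -0.4, 0.1]
opening: 28.2
gripper_force: 0.0
```

Converted, -120 mm / 1000 = -0.12, -80 mm / 1000 = -0.08.

{"method": "arm_command", "body": {
  "increments": [
    {"grip":0.3,"delta_pos":[0,-0.04,0.01],"dr":[0,0,0]},
    {"grip":0.3,"delta_pos":[0,-0.08,0.01],"dr":[0,0,0]},
    {"grip":0.3,"delta_pos":[0,-0.12,0.01],"dr":[0,0,0]},
    {"grip":0.3,"delta_pos":[0,-0.12,0.01],"dr":[0,0,0]},
    {"grip":0.3,"delta_pos":[0,-0.12,0.01],"dr":[0,0,0]}
  ]
}}

```text
clock: 19.3
position: [492.7, -90.4, 367.9]
orientation: [[-0.986, -0.169, 0.0], [-0.169, 0.986, 0.0], [-0.001, 0.0, -1.0]]
force: [0.3, 0.1, -0.8]
opening: 27.9
gripper_force: 0.0
```

```bash
python3 - <<'E'
from h import *
im,d=manip.grab_frame("top");im2,d2=manip.grab_frame("scene")
o=np.zeros((600,800,3),np.uint8)
o[:400,:400]=cv2.resize(im[125:235,125:235],(400,400),interpolation=cv2.INTER_CUBIC)
o[:400,400:]=cv2.resize(im2[150:290,270:410],(400,400),interpolation=cv2.INTER_CUBIC)
cv2.imwrite("pics/c4.png",o[:,:,::-1])
h=cv2.cvtColor(im,cv2.COLOR_RGB2HSV);vs,us=np.mgrid[150:220,160:222];us=us.ravel();vs=vs.ravel();W=world("top",d,us,vs);q=h[vs,us]
b=(q[:,0]>100)&(q[:,0]<120)&(q[:,1]>120)&(W[:,2]>110)&(W[:,2]<150)
A=np.c_[W[b][:,:2]-W[b][:,:2].mean(0),np.ones(b.sum())];print(b.sum(),np.median(W[b,2]),np.linalg.lstsq(A,W[b,2],rcond=None)[0],cv2.minAreaRect(W[b][:,:2].astype(np.float32)))
s=manip.sense();print(s["position"],s["clock"])
E
```

```text
630 126.69241837467226 [1.50127469e-03 1.44944026e-02 1.26438900e+02] ((547.4061889648438, 207.80072021484375), (164.5482635498047, 131.5691375732422), 9.850489616394043)
[492.92480337 -88.83877878 367.72687507] 19.4
```

View pics/c4.png

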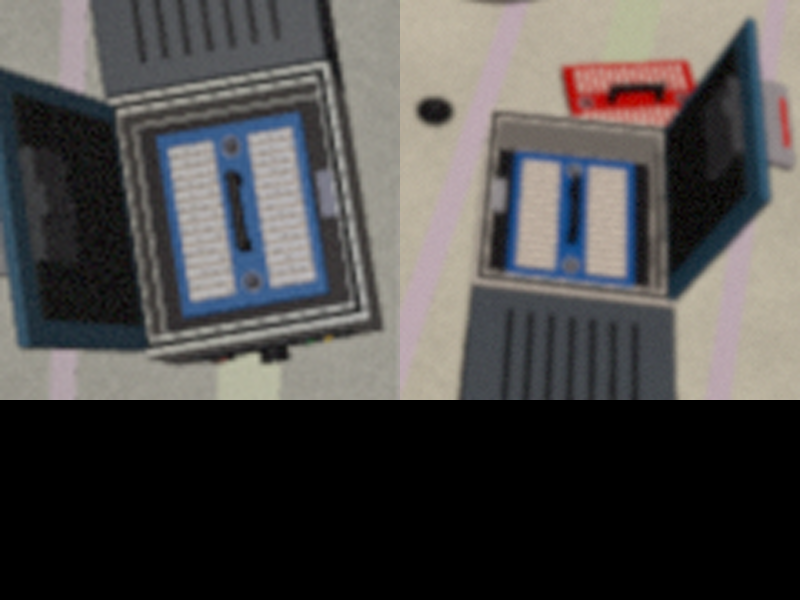

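The cassette sits level and home: its frame top is at about 126.5 mm, the pins fill both holes at top-crop (232,147) and (252,281), and the lid is still fully open.

```bash
python3 -c "
from bench import manip
print(manip.close_job())"
```

```text
the job is handed in; nothing more can be done
None
```

The fresh pre-filter is fitted over both pins and sits level on the bay floor, the lid is fully open, the arm never went near the used filter, flux bottle or foil roll, and the job was handed in at about 19 s.

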